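Pack rock specimens in a transport tray and lock it

TASK

Pack the two rock specimens lying on the bench in front of the robot, to the right of the grey tray: lower them one at a time into the two empty pockets of the tray, one rock to a pocket, without dropping them from a height. Then slide the black grip of the tray's comb-shaped lock to the left, all the way to its end stop, so that a metal tongue lies across every pocket. Leave the rock that is already packed in its pocket, and do not disturb the other things on the bench.

Things in the scene. Friction and masses are not known exactly. Their poses are not given: they have to be found in the camera images.
- rock_a: the larger loose rock, grey-brown, irregular with flattened faces, 63 x 74 x 44 mm (x, y, z), 0.28 kg give or take a third; origin under its middle, on its underside; starts upright on the bench; its long side is its y axis, grasp it across x, with the fingers coming down to about 10 mm above the surface it stands on
- rock_b: the other loose rock, tan-grey, irregular, 59 x 69 x 40 mm (x, y, z), 0.2 kg give or take a third; origin under its middle, on its underside; starts upright on the bench; grasp it across x like the first. Which of the two lies nearer the tray changes
- rock_c: a smaller reddish rock, 50 x 48 x 37 mm, already packed in the tray's left pocket; origin under its middle
- tray: heavy fixed grey plastic tray, 172 (x) by 322 mm (y), walls 60 mm high. Three pockets in a row along y at -102 (right), 0 and +102 mm (left). Along its near side (x = -68 to -104 mm) runs the lock's rail, top at 58 mm, end stop blocks up to 74 mm. Origin on the bench under the middle pocket's centre; x away from the robot, y to the left along the row, z up; turned 0.15 to 0.45 rad about z
- pocket_right (a point): centre of the right pocket's floor (empty at the start), 8 mm above the bench, axes as the tray's. Each pocket is open at the top, inside 120 mm long (x) by 88 mm wide (y) by 52 mm deep, with 14 mm dividers between
- pocket_middle (a point): centre of the middle pocket's floor (empty at the start), axes as the tray's
- pocket_left (a point): centre of the left pocket's floor (holds the reddish rock), axes as the tray's
- lock (a joint): travel of the comb-shaped aluminium lock along the tray's +y, in m: 0 to 0.006 at the start is open, its three 12 mm wide tongues over the wall right of each pocket, 63 to 68 mm above the bench; 0.051 is the end stop, tongues across the pockets' middles. Slides with 2 to 3 N, stays where left; a rock standing above the walls blocks it
- lock_grip (a point): point to grasp on the lock's upright black grip, a block 30 mm (x) by 18 mm (y) standing on the lock's bar above the near rail, from 67 to 111 mm above the bench; the point is in its middle, 92 mm above the bench, axes as the tray's. Pinch it across y from above
- tape: bystander: roll of tan tape lying flat to the right of the rocks, 99 mm across, 25 mm high; origin under its centre
- pen: bystander: white marker with black cap, 124 mm long (y), 16 mm thick, lying beyond the rocks; origin under its middle
There are look-alikes about, which are no part of the job. What is shaped like the rock_a but blue is not meant. Leave any purple look-alike of the rock_c alone.

How it is judged:
By the outcome, as a careful person would: the job done as asked, in the order asked, and still so for the second after the job is handed in, with the robot touching nothing.
It also fails if it takes over 64 s, if anything falls off the work surface, if the arm or the gripper's body presses on something with over 40 N, if the wrist force passes 120 N, or if a joint passes its speed limit or range.

ROBOT

A 6-joint arm with a two-finger parallel gripper is mounted at the origin on the work surface; the furniture and walls round the work are solid. World frame = base frame: x ahead of the robot, y to its left, z up, the work surface at z = 0. Lengths are in m, angles in rad, forces in N, time in s.
With the tool pointing down it reaches from about 0.35 to 0.975 m from the base axis. Payload 4.9 kg.
Tool frame: the origin (TCP) lies midway between the tips of the shut fingers; the grasp point (between the pads) lies 19 mm behind it; z points along the fingers, y is the line along which they close (so a half turn about z gives the same grasp; the last joint's range is limited). The gripper opens to 85 mm and grips with 20 to 120 N. Pads are 22 mm wide; open, the fingers measure 114 mm over their backs; the gripper's body (76 mm by 85 mm) begins 54 mm behind the grasp point. The pads swing forward as they close: fully open they stand 13 mm farther back than shut.
Start: joints at [-0.119, 0.053, 1.613, -0, 1.476, -0.119], TCP at [0.625, 0, 0.231] pointing down, gripper open.
Joint ranges: [-3.01, 3.01], [-1.01, 2.22], [0.06, 2.58], [-1.02, 4.17], [0.09, 2.62], [-3.14, 3.14]. Speed limits (rad/s): [2.57, 2.57, 3.14, 3.14, 3.14, 3.14].

INTERFACE

Orientations are given as a unit quaternion [w, x, y, z].
In Python, from plant import state, grab_frame, camera_info, job_done, spot_in, masks_of, pinpoint gives the robot as it stands.
- The arm moves only by the shell command python3 -m handwheel 'ROWS' [OPENING]. ROWS is JSON, a list that holds one entry, the list of rows, each a list of 6 numbers: the shift along the world's x, y, z in m, then the turn, a rotation vector about the world's x, y, z in degrees. In form: [[[tx, ty, tz, ax, ay, az], ...]]. A call has 1 to 20 rows; each row shifts and turns the commanded pose from where the row before left it; what a row does not reach is not made up. A row lasts 1/12 s, in which the tool goes at most 41.7 mm and 7.16 degrees, less where a joint would pass 70% of its speed; a pose out of reach is approached as far as the arm can. A call is refused whole if a number of a shift passes 0.0417 or a number of a turn 7.16, either way. A call with a gripper value outside its range is refused whole. OPENING is the opening, from 0 (shut) to 1 (fully open), set as the call begins (- or left out, the last holds). The fingers move at their own pace and stop on an object; the grip force is fixed at half the most. Time passes only in rows, so rows that do not move let the fingers close. It gives the time, the measured TCP pose, the force, the opening and the grip force at its end, in the units of the state.
- state(): the state, without advancing time (a new reading comes with each control period).
- grab_frame(name): name is "scene" or "side" or "wrist"; returns (picture, depth): 480x640x3 uint8, blue, green, red; 480x640 float32, m along the optical axis (not along the pixel's ray), 0 where there is no reading.
- camera_info(name): a dict with "fx", "fy", "cx", "cy" (pixels), "T" (4x4, takes a point from camera to world coordinates). Camera axes: x right, y up, looking along -z (the intrinsics and any distortion apply to the point x, -y, -z); pixel columns grow to the right and rows downward; lengths in m; the calibration is good to about 2 mm. The wrist camera is an equidistant fisheye: a pixel r from the principal point sees the ray r / f radians off the axis. A picture is of the moment at which its call begins: read the wrist's pose just before it. camera_info takes no time and is no camera call; for the wrist camera it gives the pose at the moment of the call.
- job_done(): hands the job in; it is judged then, once.
Trained networks look in the newest picture that a camera, given by its name, has taken for a name from the list of things; names that differ only in an ending like _2 or _b are one class to them, and where a whole thing is asked for, a point or a joint stands for the part that bears it (a point fixed in the world has none). Each returns a list of dicts, best first, with "conf" (0 to 1); they miss things now and then, are a little off and sometimes report something else, mostly with a low value. They report only what shows in the picture. A call takes as long as a camera call. They do not tell look-alikes from the thing itself.
- spot_in(camera, thing): "box" ([left, top, width, height] in pixels, round what is visible of it).
- masks_of(camera, thing): "region" (480x640 bool, what is visible of it) and "box" ([left, top, width, height] in pixels, round what is visible of it).
- pinpoint(camera, thing): "position" ([column, row] in pixels: a listed point, or the origin of a listed thing).
The state is a dict: "time": time; "joint_pos": joint angles; "joint_vel": joint speeds; "joint_efforts": joint torques, N m; "tool_pos": TCP position; "tool_rot": TCP orientation; "contact_force": force on the tool from outside, world axes, zero at the start; "ft_torque": the same for the moment, N m; "gripper_width": opening from 0.0 (shut) to 1.0 (fully open); "grasp_force": force on a finger pad.
Only numpy, scipy, OpenCV 4.12 (cv2) and the standard library are available. Lean on these libraries where they do the work, as an engineer would, in place of code of your own. Each camera call takes 0.05 s, during which the arm holds its last target. There are 200 camera calls.

## Working session

There is one attempt and no reset: what is moved stays moved. The work goes in short steps, Python scripts to look and compute and a shell command to move; the robot and the scene stay as the last step left them, time stands still between calls to the robot, and variables do not carry over. Pictures are saved under pics/ and viewed, at most 10 in all, crops included, and the job is handed in when it is done.

```bash
mkdir -p pics; ls
python3 - <<'E'
from plant import *
import cv2,numpy as np
for c in ["scene","side"]:
    p,d=grab_frame(c); cv2.imwrite(f"pics/{c}0.png",p); np.save(f"pics/{c}0.npy",d)
    print(c,camera_info(c))
    for t in ["rock_a","rock_c","tray"]:
        print(c,t,[(r["box"],round(r["conf"],2)) for r in spot_in(c,t)])
    for t in ["pocket_right","pocket_middle","pocket_left","lock_grip"]:
        print(c,t,[(np.round(r["position"],1).tolist(),round(r["conf"],2)) for r in pinpoint(c,t)])
print(state())
E
```

```text
pics
scene {'fx': 533.4519538739038, 'fy': 533.4519538739038, 'cx': 319.1171448582178, 'cy': 238.69720930786553, 'T': array([[-3.62133781e-01,  6.20489264e-01, -6.95594851e-01,
        -6.17630781e-01],
       [-9.32126083e-01, -2.41301867e-01,  2.70026618e-01,
         4.24158474e-01],
       [-2.99718560e-04,  7.46167864e-01,  6.65757785e-01,
         1.09377087e+00],
       [ 0.00000000e+00,  0.00000000e+00,  0.00000000e+00,
         1.00000000e+00]])}
scene rock_a [([194.4, 257.7, 14.4, 20.1], 0.64), ([171.5, 346.3, 20.4, 18.8], 0.62), ([331.9, 236.9, 8.9, 10.4], 0.44)]
scene rock_c [([194.4, 257.7, 14.4, 20.1], 0.64), ([171.5, 346.3, 20.4, 18.8], 0.62), ([331.9, 236.9, 8.9, 10.4], 0.44)]
scene tray [([170.9, 207.6, 117.1, 87.2], 0.76)]
scene pocket_right [([250.0, 235.5], 0.61)]
scene pocket_middle [([229.8, 251.7], 0.63), ([436.5, 209.9], 0.53)]
scene pocket_left [([202.2, 275.0], 0.9)]
scene lock_grip [([273.1, 221.5], 0.71), ([201.6, 269.7], 0.24)]
side {'fx': 555.264891173792, 'fy': 555.264891173792, 'cx': 321.8150212966454, 'cy': 245.08709147857525, 'T': array([[ 0.97177515
[... 804 characters left out ...]
 array([-1.19001472e-01,  5.26735528e-02,  1.61289355e+00, -1.26671902e-05,
        1.47599532e+00, -1.19005594e-01]), 'joint_vel': array([ 0.00051542,  0.00017075, -0.00061711,  0.00019731, -0.00011211,
        0.0002521 ]), 'joint_efforts': array([ 2.98103914e-04, -3.93636632e+01, -3.70442426e+01, -2.26799801e-05,
        1.88256822e-04,  1.18498730e-05]), 'tool_pos': array([ 6.24985043e-01, -2.26546528e-06,  2.31323844e-01]), 'tool_rot': array([1.57781984e-05, 7.07104900e-01, 7.07108662e-01, 4.38674284e-06]), 'contact_force': array([-1.19044396, -1.44503077,  0.18508373]), 'ft_torque': array([-0.00693801,  0.00880077, -0.04293823]), 'grasp_force': 0.0, 'gripper_width': 1.0011110048271334}
```

Run:
```python
import cv2,numpy as np
a=cv2.imread("pics/scene0.png")[170:390,140:460]
b=cv2.imread("pics/side0.png")[160:360,200:480]
cv2.imwrite("pics/sceneC.png",cv2.resize(a,None,fx=2.5,fy=2.5,interpolation=2)); cv2.imwrite("pics/sideC.png",cv2.resize(b,None,fx=2.8,fy=2.8,interpolation=2))
```

```text
(no output)
```

View pics/sceneC.png

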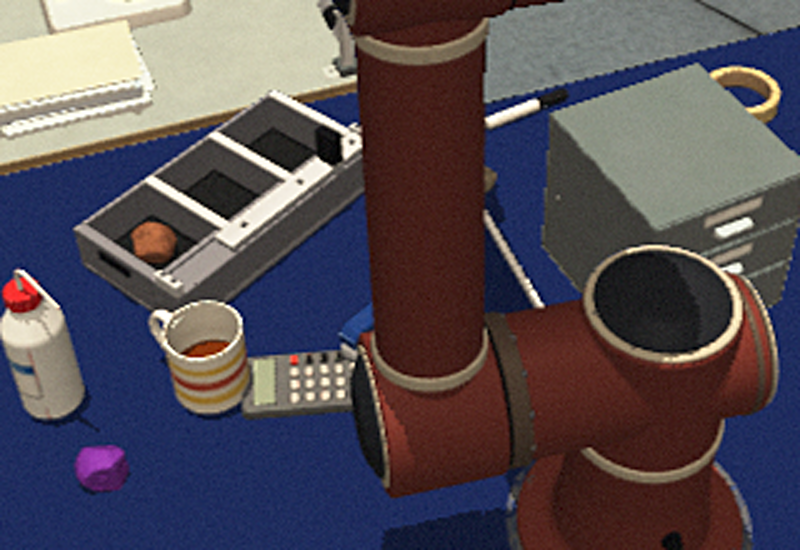

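View pics/sideC.png

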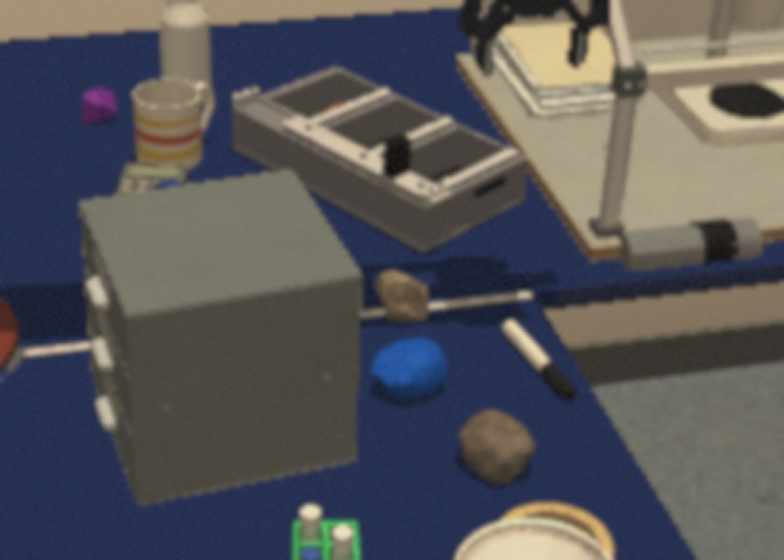

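```bash
cat > h.py <<'E'
from plant import *
import cv2,numpy as np
def cloud(c,d,info=None):
    i=info or camera_info(c); v,u=np.mgrid[0:480,0:640]
    P=np.stack([(u-i["cx"])/i["fx"]*d,-(v-i["cy"])/i["fy"]*d,-d,np.ones_like(d)],-1)@i["T"].T
    return P[...,:3]
def ray(c,uv,z):
    i=camera_info(c); r=i["T"][:3,:3]@np.array([(uv[0]-i["cx"])/i["fx"],-(uv[1]-i["cy"])/i["fy"],-1]); o=i["T"][:3,3]
    return o+r*(z-o[2])/r[2]
E
python3 - <<'E'
from h import *
d=np.load("pics/side0.npy"); C=cloud("side",d)
for n,(x,y) in dict(rockB=(402,290),blue=(410,365),brown=(497,440),stickL=(60,350),stickR=(520,296),band=(30,320),penTip=(510,325),penend=(570,392),table1=(250,200),table2=(380,520),cabTop1=(85,205),cabTop2=(358,275),cabTop3=(295,172),cabTop4=(135,315),tape=(515,508),bowl=(500,540),trayR=(475,215),corner=(425,245)).items():
    u,v=int(200+x/2.8),int(160+y/2.8); print(n,(u,v),np.round(C[v,u],3), np.round(np.nanmedian(C[v-1:v+2,u-1:u+2].reshape(-1,3),0),3))
for t,uv,z in [("pr",(361,225.3),.008),("pm",(339.2,217.4),.008),("pl",(316.9,207.9),.008),("grip",(341.4,217),.092)]: print(t,np.round(ray("side",uv,z),3))
for t,uv,z in [("pr",(250,235.5),.008),("pm",(229.8,251.7),.008),("pl",(202.2,275),.008),("grip",(273.1,221.5),.092)]: print(t,np.round(ray("scene",uv,z),3))
# height map of rocks / rects
for n,(x,y) in dict(near=(402,295),brown=(497,445)).items():
    u,v=200+x/2.8,160+y/2.8; c=ray("side",(u,v),.02)
    m=(np.abs(C[...,:2]-c[:2]).max(-1)<.07)&(C[...,2]>.012)&(C[...,2]<.07); print(n,m.sum(),cv2.minAreaRect(C[m][:,:2].astype(np.float32)),C[m].min(0),C[m].max(0))
E
```

```text
rockB (343, 263) [ 0.491 -0.05   0.034] [ 0.491 -0.05   0.035]
blue (346, 290) [ 0.462 -0.183  0.039] [ 0.462 -0.183  0.037]
brown (377, 317) [ 0.505 -0.309  0.041] [ 0.505 -0.309  0.041]
stickL (221, 285) [ 0.146 -0.031 -0.005] [ 0.146 -0.035 -0.003]
stickR (385, 265) [ 0.623 -0.039  0.003] [ 0.624 -0.033 -0.002]
band (210, 274) [ 0.12   0.021 -0.   ] [ 0.12   0.021 -0.001]
penTip (382, 276) [ 0.59  -0.105  0.013] [ 0.59  -0.104  0.013]
penend (403, 300) [ 0.609 -0.221  0.012] [ 0.609 -0.218  0.011]
table1 (289, 231) [ 0.103 -1.311  0.902] [ 0.322 -0.121  0.198]
table2 (335, 345) [ 0.393 -0.338 -0.003] [ 0.393 -0.34  -0.001]
cabTop1 (230, 233) [ 0.177 -0.103  0.2  ] [ 0.177 -0.103  0.2  ]
cabTop2 (327, 258) [ 0.386 -0.26   0.198] [ 0.386 -0.258  0.198]
cabTop3 (305, 221) [0.443 0.243 0.016] [0.443 0.241 0.017]
cabTop4 (248, 272) [ 0.199 -0.284  0.2  ] [ 0.199 -0.281  0.2  ]
tape (383, 341) [ 0.51  -0.352  0.   ] [ 0.507 -0.351  0.   ]
bowl (378, 352) [ 0.409 -0.572  0.181] [ 0.409 -0.574  0.183]
trayR (369, 236) [0.62  0.11  0.016] [0.62  0.108 0.017]
corner (351, 247) [0.549 0.066 0.01 ] [0.549 0.065 0.01 ]
pr [0.62  0.193 0.008]
pm [0.564 0.259 0.008]
pl [0.506 0.34  0.008]
grip [0.528 0.113 0.092]
pr [0.608 0.177 0.008]
pm [0.559 0.253 0.008]
pl [0.493 0.349 0.008]
grip [0.548 0.116 0.092]
near 228 ((0.49002325534820557, -0.044459424912929535), (0.04993834346532822, 0.05866324156522751), 61.995216369628906) [ 0.46850564 -0.07297314  0.01214091] [ 0.52181052 -0.00976052  0.04289006]
brown 476 ((0.5094285607337952, -0.2925448417663574), (0.0612294003367424, 0.07327831536531448), 38.609378814697266) [ 0.48022417 -0.33006434  0.01228062] [ 0.54175257 -0.2489679   0.04677775]
```

Run:
```python
from h import *
i=camera_info("wrist"); print(i)
p,d=grab_frame("wrist"); cv2.imwrite("pics/w0.png",p); np.save("pics/w0.npy",d)
```

```text
{'fx': 371.64829954431775, 'fy': 371.64829954431775, 'cx': 325.15940524332774, 'cy': 241.9124324225998, 'T': array([[ 9.99999624e-01,  6.34746517e-04, -5.91431092e-04,
         6.25298648e-01],
       [-4.47354700e-04,  9.61342225e-01,  2.75355998e-01,
         6.98602949e-02],
       [ 7.43348943e-04, -2.75355629e-01,  9.61342148e-01,
         3.73212570e-01],
       [ 0.00000000e+00,  0.00000000e+00,  0.00000000e+00,
         1.00000000e+00]])}
```

View pics/w0.png

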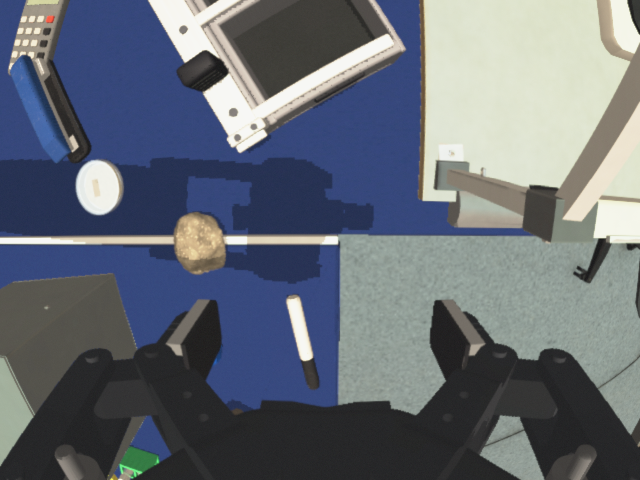

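```bash
python3 -m handwheel '[[[-0.015,0.03,0.024,0,0,0],[-0.015,0.03,0.024,0,0,0],[-0.015,0.03,0.024,0,0,0],[-0.015,0.03,0.024,0,0,0],[-0.015,0.03,0.024,0,0,0],[0,0,0,0,0,0],[0,0,0,0,0,0]]]'
cat >> h.py <<'E'
def wcloud(d,i):
    v,u=np.mgrid[0:480,0:640]; x=(u-i["cx"])/i["fx"]; y=(v-i["cy"])/i["fy"]; t=np.hypot(x,y)+1e-9
    k=np.tan(t)/t
    P=np.stack([x*k*d,-y*k*d,-d,np.ones_like(d)],-1)@i["T"].T
    return P[...,:3]
def wray(uv,z,i):
    x=(uv[0]-i["cx"])/i["fx"]; y=(uv[1]-i["cy"])/i["fy"]; t=np.hypot(x,y)+1e-9; k=np.tan(t)/t
    r=i["T"][:3,:3]@np.array([x*k,-y*k,-1]); o=i["T"][:3,3]
    return o+r*(z-o[2])/r[2]
def axes_of(P):
    q=cv2.convexHull(P.astype(np.float32)); best=[]
    return cv2.minAreaRect(q)
E
python3 - <<'E'
from h import *
i=camera_info("wrist"); p,d=grab_frame("wrist"); cv2.imwrite("pics/w1.png",p); np.save("pics/w1.npy",d)
C=wcloud(d,i); print(state()["tool_pos"])
for t,z in [("pocket_right",.008),("pocket_middle",.008),("pocket_left",.008),("lock_grip",.092),("tray",0)]:
    print(t,[(np.round(r["position"]).tolist(),round(r["conf"],2),np.round(wray(r["position"],z,i),3)) for r in pinpoint("wrist",t)])
for t in ["rock_a","tray"]:
    for r in masks_of("wrist",t):
        m=r["region"]; Q=C[m]; ok=(d[m]>0)&(Q[:,2]>.01)&(Q[:,2]<.08)
        if t=="tray": ok&=(Q[:,2]>.05)
        print(t,r["box"],round(r["conf"],2),cv2.minAreaRect(Q[ok][:,:2].astype(np.float32)),p[m].mean(0),Q[ok][:,2].max())
E
```

```text
time: 1.43
tool_pos: [0.5502, 0.1513, 0.354]
tool_rot: [0.002, 0.706, 0.708, 0.002]
contact_force: [0.2, -0.5, -0.3]
gripper_width: 0.998
grasp_force: 0.0
[0.5499972  0.15025866 0.35172636]
pocket_right [([370.0, 178.0], 0.84, array([0.612, 0.169, 0.008]))]
pocket_middle [([330.0, 113.0], 0.58, array([0.558, 0.254, 0.008]))]
pocket_left [([287.0, 49.0], 0.56, array([0.503, 0.342, 0.008]))]
lock_grip [([303.0, 226.0], 0.78, array([0.527, 0.124, 0.092]))]
tray [([325.0, 115.0], 0.64, array([0.552, 0.252, 0.   ]))]
rock_a [249.6, 373.3, 46.6, 30.6] 0.95 ((0.46548646688461304, -0.1561078429222107), (0.07157451659440994, 0.0499468557536602), 8.561283111572266) [169.31831538  90.01469148  40.71400588] 0.0444136100128365
rock_a [273.9, 22.7, 37.5, 42.3] 0.89 ((0.5135703682899475, 0.34331047534942627), (0.04875071346759796, 0.040078919380903244), 63.97630310058594) [ 62.02537594  93.36278195 147.15883459] 0.04565623481090919
rock_a [266.7, 301.0, 39.1, 40.7] 0.77 ((0.49557003378868103, -0.03229651227593422), (0.053110476583242416, 0.06611818075180054), 17.720821380615234) [106.20792079 133.19878142 152.34805788] 0.04100298013333664
rock_a [93.7, 0.6, 30.7, 12.6] 0.55 ((0.23651312291622162, 0.44000327587127686), (0.018056627362966537, 0.03875560313463211), 85.51268768310547) [123.08540925  53.66192171 111.37010676] 0.03527487310267352
tray [184.7, 0.0, 253.1, 270.0] 0.69 ((0.5414471626281738, 0.24243436753749847), (0.17091180384159088, 0.3284153342247009), 30.339523315429688) [101.97757456 109.16997749 113.28866066] 0.07986034562385697
```

View pics/w1.png

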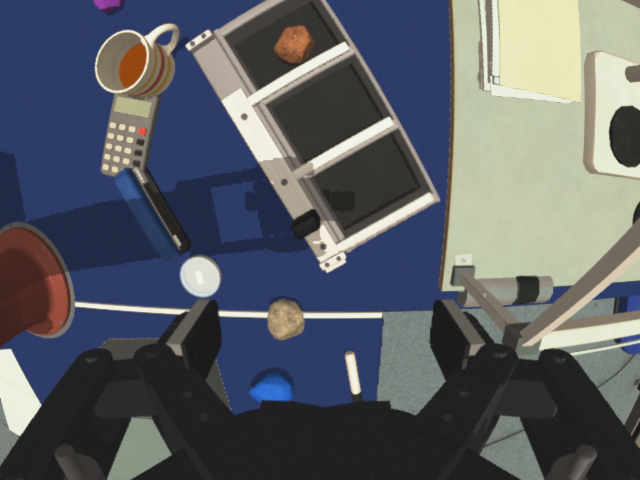

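```bash
python3 -m handwheel '[[[-0.009,-0.031,-0.025,0,0,3],[-0.009,-0.031,-0.025,0,0,3],[-0.009,-0.031,-0.025,0,0,3],[-0.009,-0.031,-0.025,0,0,3],[-0.009,-0.031,-0.025,0,0,3],[-0.009,-0.031,-0.025,0,0,3],[0,0,0,0,0,0],[0,0,0,0,0,0]]]'
cat >> h.py <<'E'
def look(name,near):
    i=camera_info("wrist"); s=state(); p,d=grab_frame("wrist"); cv2.imwrite(f"pics/{name}.png",p); C=wcloud(d,i)
    print("tcp",s["tool_pos"].round(4),s["tool_rot"].round(3),s["time"])
    m=(np.abs(C[...,:2]-near).max(-1)<.065)&(C[...,2]>.008)&(C[...,2]<.06)&(d>0)
    n,l,st,ce=cv2.connectedComponentsWithStats(m.astype(np.uint8)); k=1+np.argmax(st[1:,4]); Q=C[l==k]
    print("blob",st[k],p[l==k].mean(0),cv2.minAreaRect(Q[:,:2].astype(np.float32)),Q.max(0),Q.min(0))
    for a in range(-60,61,10):
        a_=np.radians(a); u=Q[:,:2]@[np.cos(a_),np.sin(a_)]; v=Q[:,:2]@[-np.sin(a_),np.cos(a_)]; print(a,np.round([np.ptp(u),np.ptp(v)],4),end=' ')
    print()
E
python3 -c "
from h import *
look('w2',[.495,-.035])"
```

```text
time: 2.5
tool_pos: [0.4944, -0.0373, 0.1989]
tool_rot: [-0.002, 0.589, 0.808, -0.001]
contact_force: [0.1, -0.1, 0.4]
gripper_width: 1.0
grasp_force: 0.0
tcp [ 0.4944 -0.0373  0.1989] [-0.002  0.589  0.808 -0.001] 2.5
blob [ 298  177   62   71 3459] [ 96.09077768 121.76409367 139.20468343] ((0.49596282839775085, -0.03323689103126526), (0.05243200063705444, 0.0659799873828888), 10.822925567626953) [ 0.52262687 -0.00118376  0.04160038] [ 0.46949687 -0.06738829  0.0080569 ]
-60 [0.0668 0.0576] -50 [0.066 0.06 ] -40 [0.0649 0.0628] -30 [0.0623 0.0642] -20 [0.0583 0.0654] -10 [0.0547 0.0657] 0 [0.0531 0.0662] 10 [0.0525 0.066 ] 20 [0.0545 0.0667] 30 [0.0576 0.0668] 40 [0.06  0.066] 50 [0.0628 0.0649] 60 [0.0642 0.0623]
```

View pics/w2.png

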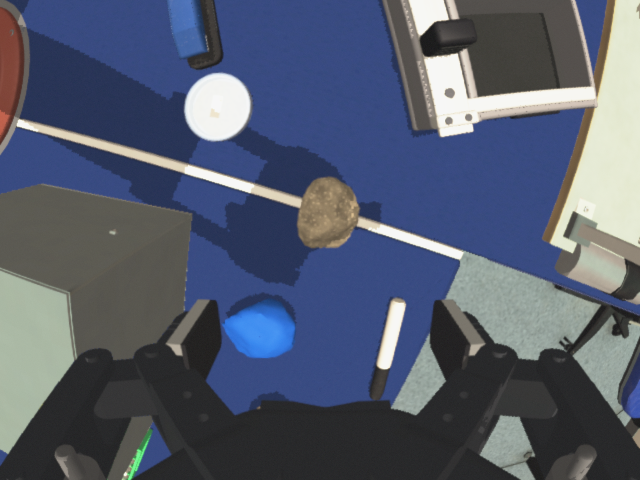

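```bash
python3 -m handwheel '[[[0.001,0.002,-0.035,0,0,-5],[0.001,0.001,-0.035,0,0,-5],[0,0,-0.035,0,0,0],[0,0,-0.035,0,0,0],[0,0,-0.03,0,0,0],[0,0,-0.018,0,0,0],[0,0,-0.006,0,0,0],[0,0,0,0,0,0]]]'; python3 -m handwheel '[[[0,0,0,0,0,0],[0,0,0,0,0,0],[0,0,0,0,0,0],[0,0,0,0,0,0],[0,0,0,0,0,0],[0,0,0,0,0,0],[0,0,0,0,0,0],[0,0,0,0,0,0]]]' 0
```

```text
time: 3.22
tool_pos: [0.4981, -0.0321, 0.0068]
tool_rot: [-0.001, 0.656, 0.755, -0.0]
contact_force: [-0.5, 0.5, 0.2]
gripper_width: 0.999
grasp_force: 0.0
time: 3.88
tool_pos: [0.4997, -0.0332, 0.0102]
tool_rot: [0.001, 0.656, 0.755, 0.001]
contact_force: [-3.2, -0.0, 8.2]
gripper_width: 0.585
grasp_force: 60.7
```

```bash
python3 -m handwheel '[[[0,0,0.02,0,0,0],[0,0,0.04,0,0,0],[0,0,0.04,0,0,0],[0,0,0.04,0,0,0],[0.016,0.028,0.01,0,0,3.2],[0.016,0.028,0.01,0,0,3.2],[0.016,0.028,0.01,0,0,3.2],[0.016,0.028,0.01,0,0,3.2],[0.016,0.028,0.01,0,0,3.2],[0.016,0.028,0.01,0,0,3.2],[0.015,0.029,0.01,0,0,3.2],[0,0,0,0,0,0],[0,0,0,0,0,0]]]'
cat > tray.py <<'E'
from h import *
from scipy.optimize import minimize
import sys
i=camera_info("wrist"); s=state(); p,d=grab_frame("wrist"); cv2.imwrite(f"pics/{sys.argv[1]}.png",p); C=wcloud(d,i)
print("tcp",s["tool_pos"].round(4),s["tool_rot"].round(3),s["time"],s["grasp_force"])
m=(C[...,2]>.054)&(C[...,2]<.078)&(np.hypot(C[...,0]-.541,C[...,1]-.242)<.2)&(d>0); m[330:]=0
n,l,st,ce=cv2.connectedComponentsWithStats(m.astype(np.uint8)); 
Q=C[m]; print(len(Q))
# pocket interiors = low points; put no rim-height points inside the three pockets, fit rim occupancy
def cost(q):
    c,s_=np.cos(q[2]),np.sin(q[2]); X=(Q[:,0]-q[0])*c+(Q[:,1]-q[1])*s_; Y=-(Q[:,0]-q[0])*s_+(Q[:,1]-q[1])*c
    out=np.clip(np.maximum(np.abs(X+.018)-.086,np.abs(Y)-.161),0,.02)
    yy=np.abs(Y-np.clip(np.round(Y/.102),-1,1)*.102)
    ins=np.clip(np.minimum(.060-np.abs(X),.044-yy),0,.02)
    return (out+ins).mean()*1e3
q0=np.array([.557,.252,.53]); best=min((minimize(cost,q0+np.array(o),method="Nelder-Mead",options=dict(initial_simplex=q0+np.array(o)+np.array([[0,0,0],[.008,0,0],[0,.008,0],[0,0,.06]]))) for o in [(0,0,0),(.005,.005,.05),(-.005,0,-.05)]),key=lambda r:r.fun)
q=best.x; print("tray",q.round(4),"cost",best.fun,"deg",np.degrees(q[2]).round(2))
R=np.array([[np.cos(q[2]),-np.sin(q[2])],[np.sin(q[2]),np.cos(q[2])]])
for k,y in [("right",-.102),("mid",0),("left",.102)]: print(k,(q[:2]+R@[0,y]).round(4))
g=(C[...,2]>.095)&(C[...,2]<.12)&(d>0)&(np.hypot(C[...,0]-.53,C[...,1]-.12)<.05)
if g.sum()>20: 
    c=np.array(cv2.minAreaRect(C[g][:,:2].astype(np.float32))[0]); print("grip",c.round(4),"tray",(R.T@(c-q[:2])).round(4),g.sum())
for t,z in [("pocket_right",.008),("pocket_middle",.008),("lock_grip",.092)]:
    print(t,[(np.round(r["position"]).tolist(),round(r["conf"],2),np.round(wray(r["position"],z,i),3)) for r in pinpoint("wrist",t)])
E
python3 tray.py w3
```

```text
time: 4.97
tool_pos: [0.6098, 0.1654, 0.2188]
tool_rot: [0.001, 0.496, 0.868, 0.001]
contact_force: [-0.6, -0.4, -2.3]
gripper_width: 0.581
grasp_force: 63.4
tcp [0.6098 0.1654 0.2188] [0.001 0.496 0.868 0.001] 4.9667 63.43530071724672
23204
tray [0.5552 0.2561 0.5344] cost 0.12467556095261943 deg 30.62
right [0.6071 0.1684]
mid [0.5552 0.2561]
left [0.5032 0.3439]
grip [0.5302 0.1274] tray [-0.0871 -0.098 ] 1082
pocket_right [([323.0, 208.0], 0.87, array([0.607, 0.166, 0.008])), ([331.0, 0.0], 0.57, array([0.511, 0.347, 0.008]))]
pocket_middle [([325.0, 102.0], 0.6, array([0.558, 0.255, 0.008])), ([326.0, 208.0], 0.38, array([0.61 , 0.168, 0.008]))]
lock_grip [([211.0, 223.0], 0.73, array([0.531, 0.128, 0.092]))]
```

View pics/w3.png

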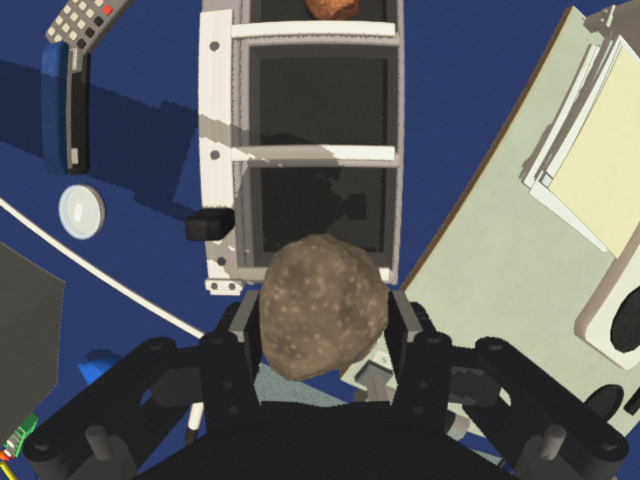

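```bash
python3 -m handwheel '[[[-0.003,0.002,-0.035,0,0,0.8],[0,0,-0.035,0,0,0],[0,0,-0.035,0,0,0],[0,0,-0.03,0,0,0],[0,0,-0.016,0,0,0],[0,0,-0.016,0,0,0],[0,0,-0.016,0,0,0],[0,0,-0.008,0,0,0],[0,0,-0.005,0,0,0],[0,0,0,0,0,0],[0,0,0,0,0,0]]]'
```

```text
time: 6.08
tool_pos: [0.6063, 0.1657, 0.022]
tool_rot: [0.0, 0.491, 0.871, 0.0]
contact_force: [0.2, 0.5, -2.2]
gripper_width: 0.579
grasp_force: 63.4
```

```bash
python3 -m handwheel '[[[0,0,-0.003,0,0,0],[0,0,0,0,0,0]]]'; python3 -m handwheel '[[[0,0,-0.002,0,0,0],[0,0,0,0,0,0]]]'
```

```text
time: 6.25
tool_pos: [0.6066, 0.1661, 0.0192]
tool_rot: [0.001, 0.491, 0.871, 0.0]
contact_force: [-0.2, 0.0, -1.6]
gripper_width: 0.577
grasp_force: 63.4
time: 6.42
tool_pos: [0.6068, 0.1661, 0.0184]
tool_rot: [0.001, 0.491, 0.871, 0.0]
contact_force: [-4.2, -1.1, 5.9]
gripper_width: 0.582
grasp_force: 64.4
```

```bash
python3 -m handwheel '[[[0,0,0,0,0,0],[0,0,0,0,0,0],[0,0,0,0,0,0],[0,0,0,0,0,0],[0,0,0.02,0,0,0],[0,0,0.035,0,0,0],[0,0,0.04,0,0,0],[0,0,0.04,0,0,0],[0,0,0.04,0,0,0]]]' 0.85; python3 -m handwheel '[[[-0.008,-0.038,0.001,0,0,-1],[-0.008,-0.038,0.001,0,0,-1],[-0.008,-0.038,0.001,0,0,-1],[-0.008,-0.038,0.001,0,0,-1],[-0.008,-0.038,0.001,0,0,-1],[-0.008,-0.038,0.001,0,0,-1],[-0.008,-0.038,0.001,0,0,-1],[-0.008,-0.038,0.001,0,0,-1],[-0.008,-0.038,0.001,0,0,-1],[-0.008,-0.038,0.001,0,0,-1],[-0.008,-0.038,0.001,0,0,-1],[-0.008,-0.038,0.001,0,0,-1],[0,0,0,0,0,0],[0,0,0,0,0,0]]]' 1
python3 -c "
from h import *
look('w4',[.509,-.29])"
```

```text
time: 7.17
tool_pos: [0.6056, 0.166, 0.1928]
tool_rot: [-0.0, 0.491, 0.871, -0.0]
contact_force: [0.8, 0.9, 0.2]
gripper_width: 0.853
grasp_force: 0.0
time: 8.33
tool_pos: [0.5094, -0.2917, 0.2032]
tool_rot: [-0.0, 0.581, 0.814, 0.0]
contact_force: [-0.0, 0.0, -0.4]
gripper_width: 1.002
grasp_force: 0.0
tcp [ 0.5094 -0.2917  0.2032] [-0.     0.581  0.814  0.   ] 8.3333
blob [ 293  173   71   84 4388] [112.53372835 136.25432999 156.60209663] ((0.5119680166244507, -0.2906339466571808), (0.06098362058401108, 0.07159639894962311), 41.03054428100586) [ 0.54472785 -0.25090101  0.04524008] [ 0.48015967 -0.32413468  0.01773279]
-60 [0.073  0.0612] -50 [0.0716 0.0611] -40 [0.0708 0.0633] -30 [0.0693 0.0672] -20 [0.0683 0.07  ] -10 [0.0663 0.0718] 0 [0.0646 0.0732] 10 [0.0632 0.073 ] 20 [0.0623 0.073 ] 30 [0.0612 0.073 ] 40 [0.0611 0.0716] 50 [0.0633 0.0708] 60 [0.0672 0.0693]
```

View pics/w4.png

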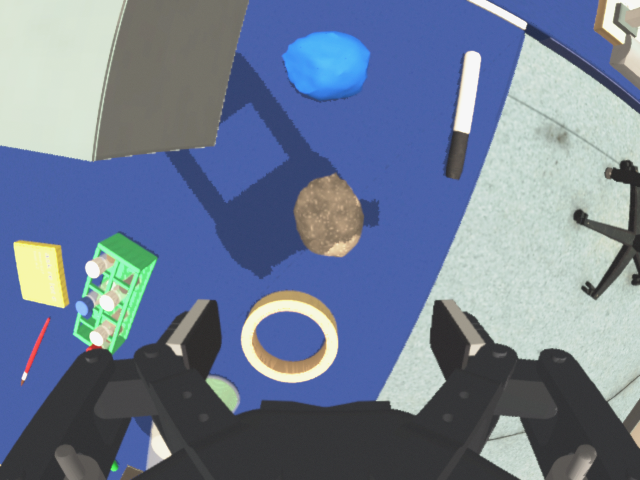

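```bash
python3 -m handwheel '[[[0.003,0.004,-0.035,0,0,3],[0,0,-0.035,0,0,0],[0,0,-0.035,0,0,0],[0,0,-0.035,0,0,0],[0,0,-0.032,0,0,0],[0,0,-0.018,0,0,0],[0,0,-0.007,0,0,0],[0,0,0,0,0,0]]]'; python3 -m handwheel '[[[0,0,0,0,0,0],[0,0,0,0,0,0],[0,0,0,0,0,0],[0,0,0,0,0,0],[0,0,0,0,0,0],[0,0,0,0,0,0],[0,0,0,0,0,0],[0,0,0,0,0,0]]]' 0
```

```text
time: 9.05
tool_pos: [0.5119, -0.2836, 0.004]
tool_rot: [-0.002, 0.557, 0.831, 0.0]
contact_force: [-0.4, 0.7, -0.2]
gripper_width: 0.999
grasp_force: 0.0
time: 9.72
tool_pos: [0.5144, -0.2871, 0.0097]
tool_rot: [0.002, 0.558, 0.83, -0.0]
contact_force: [-3.5, 1.2, 6.3]
gripper_width: 0.683
grasp_force: 63.2
```

```bash
python3 -m handwheel '[[[0,0,0.02,0,0,0],[0,0,0.04,0,0,0],[0,0,0.04,0,0,0],[0,0,0.04,0,0,0],[0,0,0.04,0,0,0]]]';  python3 -m handwheel '[[[0.003,0.0388,0.002,0,0,0.6],[0.003,0.0388,0.002,0,0,0.6],[0.003,0.0388,0.002,0,0,0.6],[0.003,0.0388,0.002,0,0,0.6],[0.003,0.0388,0.002,0,0,0.6],[0.003,0.0388,0.002,0,0,0.6],[0.003,0.0388,0.002,0,0,0.6],[0.003,0.0388,0.002,0,0,0.6],[0.003,0.0388,0.002,0,0,0.6],[0.003,0.0388,0.002,0,0,0.6],[0.003,0.0388,0.002,0,0,0.6],[0.003,0.0388,0.002,0,0,0.6],[0.003,0.0388,0.002,0,0,0.6],[0.003,0.0388,0.002,0,0,0.6],[0,0,0,0,0,0],[0,0,0,0,0,0]]]'; python3 tray.py w5
```

```text
time: 10.13
tool_pos: [0.5129, -0.2857, 0.1892]
tool_rot: [0.001, 0.558, 0.83, 0.0]
contact_force: [1.0, -0.6, -4.1]
gripper_width: 0.681
grasp_force: 66.4
time: 11.47
tool_pos: [0.5547, 0.2594, 0.2152]
tool_rot: [0.0, 0.494, 0.87, 0.001]
contact_force: [0.2, -0.6, -4.2]
gripper_width: 0.678
grasp_force: 66.4
tcp [0.5547 0.2594 0.2152] [0.    0.494 0.87  0.001] 11.4667 66.39650199562311
21110
tray [0.5555 0.2558 0.5299] cost 0.07884730446573443 deg 30.36
right [0.607  0.1677]
mid [0.5555 0.2558]
left [0.5039 0.3438]
pocket_right []
pocket_middle [([325.0, 218.0], 0.56, array([0.559, 0.254, 0.008]))]
lock_grip []
```

View pics/w5.png

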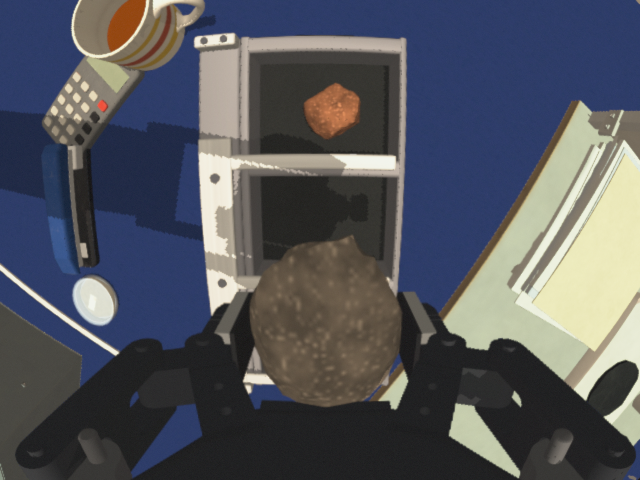

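```bash
python3 -m handwheel '[[[0.001,-0.0035,-0.035,0,0,0],[0,0,-0.035,0,0,0],[0,0,-0.035,0,0,0],[0,0,-0.028,0,0,0],[0,0,-0.015,0,0,0],[0,0,-0.015,0,0,0],[0,0,-0.015,0,0,0],[0,0,-0.008,0,0,0],[0,0,-0.005,0,0,0],[0,0,0,0,0,0],[0,0,0,0,0,0]]]'
```

```text
time: 12.58
tool_pos: [0.5565, 0.2534, 0.024]
tool_rot: [0.0, 0.496, 0.868, 0.0]
contact_force: [-0.1, 0.4, -3.1]
gripper_width: 0.677
grasp_force: 66.4
```

```bash
python3 -m handwheel '[[[0,0,-0.003,0,0,0],[0,0,0,0,0,0]]]'; python3 -m handwheel '[[[0,0,-0.003,0,0,0],[0,0,0,0,0,0]]]'
```

```text
time: 12.75
tool_pos: [0.5566, 0.2538, 0.0211]
tool_rot: [0.001, 0.495, 0.869, 0.001]
contact_force: [0.4, -0.3, -3.6]
gripper_width: 0.682
grasp_force: 66.4
time: 12.92
tool_pos: [0.5566, 0.254, 0.0179]
tool_rot: [0.001, 0.495, 0.869, 0.001]
contact_force: [-0.2, 0.0, -2.7]
gripper_width: 0.675
grasp_force: 66.4
```

```bash
python3 -m handwheel '[[[0,0,-0.002,0,0,0],[0,0,0,0,0,0],[0,0,0,0,0,0]]]'
```

```text
time: 13.17
tool_pos: [0.5567, 0.254, 0.0178]
tool_rot: [0.0, 0.495, 0.869, 0.0]
contact_force: [-4.4, -1.9, 7.7]
gripper_width: 0.681
grasp_force: 67.5
```

```bash
python3 -m handwheel '[[[0,0,0,0,0,0],[0,0,0,0,0,0],[0,0,0,0,0,0],[0,0,0,0,0,0],[0,0,0.02,0,0,0],[0,0,0.035,0,0,0],[0,0,0.04,0,0,0],[0,0,0.04,0,0,0],[0,0,0.04,0,0,0],[0,-0.025,0.025,0,0,-7],[0,-0.025,0.025,0,0,-7],[0,-0.025,0.01,0,0,-7],[0,0,0,0,0,0]]]' 0.9; python3 -c "
from h import *
print(state()['tool_pos'],state()['joint_pos'])"; python3 tray.py w6
```

```text
time: 14.25
tool_pos: [0.558, 0.1759, 0.255]
tool_rot: [0.003, 0.648, 0.762, 0.002]
contact_force: [0.2, 0.0, 0.4]
gripper_width: 0.9
grasp_force: 0.0
[0.55802585 0.17588573 0.2549747 ] [ 0.17902138 -0.05943713  1.68539493 -0.00176018  1.50826414  0.01825916]
tcp [0.558  0.1759 0.255 ] [0.003 0.648 0.762 0.002] 14.25 0.0
23662
tray [0.555  0.2565 0.5329] cost 0.13051956989089455 deg 30.53
right [0.6068 0.1687]
mid [0.555  0.2565]
left [0.5032 0.3444]
grip [0.5302 0.1275] tray [-0.0869 -0.0986] 838
pocket_right []
pocket_middle []
lock_grip [([283.0, 273.0], 0.92, array([0.531, 0.124, 0.092])), ([367.0, 222.0], 0.67, array([0.595, 0.181, 0.092]))]
```

View pics/w6.png

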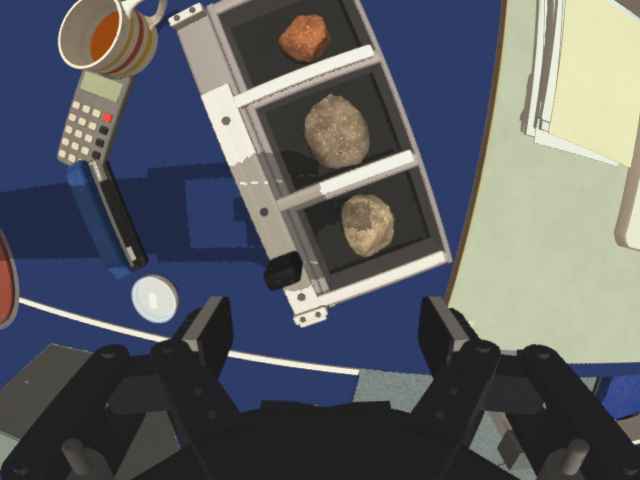

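```bash
python3 -m handwheel '[[[-0.0028,-0.0048,-0.009,0,0,-6.87],[-0.0028,-0.0048,-0.009,0,0,-6.87],[-0.0028,-0.0048,-0.009,0,0,-6.87],[-0.0028,-0.0048,-0.009,0,0,-6.87],[-0.0028,-0.0048,-0.009,0,0,-6.87],[-0.0028,-0.0048,-0.009,0,0,-6.87],[-0.0028,-0.0048,-0.009,0,0,-6.87],[-0.0028,-0.0048,-0.009,0,0,-6.87],[-0.0028,-0.0048,-0.009,0,0,-6.87],[-0.0028,-0.0048,-0.009,0,0,-6.87],[0,0,0,0,0,0],[0,0,0,0,0,0]]]' 0.5
```

```text
time: 15.45
tool_pos: [0.5269, 0.1313, 0.1585]
tool_rot: [-0.0, 0.963, 0.268, -0.002]
contact_force: [-0.2, 0.5, 0.1]
gripper_width: 0.506
grasp_force: 0.0
```

```bash
python3 -m handwheel '[[[0.003,-0.004,-0.01,0,0,-0.5],[0,0,-0.025,0,0,0],[0,0,-0.025,0,0,0],[0,0,-0.015,0,0,0],[0,0,-0.005,0,0,0],[0,0,0,0,0,0]]]' 0.5;  python3 -m handwheel '[[[0,0,0,0,0,0],[0,0,0,0,0,0],[0,0,0,0,0,0],[0,0,0,0,0,0],[0,0,0,0,0,0],[0,0,0,0,0,0]]]' 0
```

```text
time: 15.95
tool_pos: [0.53, 0.1267, 0.0785]
tool_rot: [-0.0, 0.965, 0.263, -0.002]
contact_force: [0.0, 0.7, 0.1]
gripper_width: 0.501
grasp_force: 0.0
time: 16.45
tool_pos: [0.5323, 0.1269, 0.0822]
tool_rot: [0.0, 0.965, 0.262, 0.002]
contact_force: [0.4, 0.3, 6.7]
gripper_width: 0.2
grasp_force: 59.9
```

```bash
python3 -m handwheel '[[[-0.0025,0.0043,0,0,0,0],[-0.0025,0.0043,0,0,0,0],[-0.0025,0.0043,0,0,0,0],[-0.0025,0.0043,0,0,0,0],[-0.0025,0.0043,0,0,0,0],[-0.0025,0.0043,0,0,0,0],[-0.0025,0.0043,0,0,0,0],[-0.0025,0.0043,0,0,0,0],[0,0,0,0,0,0],[0,0,0,0,0,0]]]'; python3 -m handwheel '[[[-0.0015,0.0026,0,0,0,0],[-0.001,0.0018,0,0,0,0],[0,0,0,0,0,0]]]'
```

```text
time: 17.28
tool_pos: [0.512, 0.1617, 0.0821]
tool_rot: [-0.0, 0.965, 0.262, 0.001]
contact_force: [-1.3, 1.5, 7.7]
gripper_width: 0.202
grasp_force: 60.3
time: 17.53
tool_pos: [0.5096, 0.1656, 0.0822]
tool_rot: [0.0, 0.965, 0.262, 0.001]
contact_force: [-0.9, -0.4, 7.5]
gripper_width: 0.203
grasp_force: 60.3
```

```bash
python3 -m handwheel '[[[-0.001,0.0017,0,0,0,0],[0,0,0,0,0,0]]]'; python3 -m handwheel '[[[-0.001,0.0017,0,0,0,0],[0,0,0,0,0,0]]]'; python3 -m handwheel '[[[-0.001,0.0017,0,0,0,0],[0,0,0,0,0,0]]]'
```

```text
time: 17.7
tool_pos: [0.5089, 0.1669, 0.0822]
tool_rot: [0.001, 0.965, 0.262, 0.002]
contact_force: [-1.2, -1.9, 6.8]
gripper_width: 0.197
grasp_force: 60.2
time: 17.87
tool_pos: [0.5089, 0.1669, 0.0822]
tool_rot: [0.003, 0.965, 0.262, 0.002]
contact_force: [4.2, -10.4, 4.9]
gripper_width: 0.198
grasp_force: 60.0
time: 18.03
tool_pos: [0.5088, 0.1669, 0.0822]
tool_rot: [0.005, 0.965, 0.262, 0.003]
contact_force: [8.4, -16.2, 2.5]
gripper_width: 0.201
grasp_force: 59.9
```

```bash
python3 -m handwheel '[[[0.0013,-0.0022,0,0,0,0],[0,0,0,0,0,0]]]'; python3 -m handwheel '[[[0,0,0,0,0,0],[0,0,0,0,0,0],[0,0,0,0,0,0],[0,0,0,0,0,0],[0,0,0.02,0,0,0],[0,0,0.035,0,0,0],[0,0,0.04,0,0,0],[-0.01,-0.03,0.025,0,0,7],[-0.01,-0.03,0.025,0,0,7],[-0.01,-0.03,0.025,0,0,7],[0,0,0,0,0,7],[0,0,0,0,0,7],[0,0,0,0,0,7],[0,0,0,0,0,7],[0,0,0,0,0,0],[0,0,0,0,0,0]]]' 0.5; python3 tray.py w7
python3 - <<'E'
import cv2,numpy as np
E
```

```text
time: 18.2
tool_pos: [0.5089, 0.1669, 0.0822]
tool_rot: [0.002, 0.965, 0.262, 0.002]
contact_force: [2.7, -6.2, 6.0]
gripper_width: 0.199
grasp_force: 60.4
time: 19.53
tool_pos: [0.4765, 0.0786, 0.2499]
tool_rot: [-0.0, 0.77, 0.638, -0.0]
contact_force: [-0.2, 0.4, -0.7]
gripper_width: 0.502
grasp_force: 0.0
tcp [0.4765 0.0786 0.2499] [-0.     0.77   0.638 -0.   ] 19.5333 0.0
19760
tray [0.5568 0.255  0.5266] cost 2.345685162451719 deg 30.17
right [0.6081 0.1668]
mid [0.5568 0.255 ]
left [0.5056 0.3432]
grip [0.5099 0.1607] tray [-0.088  -0.0579] 391
pocket_right []
pocket_middle []
lock_grip [([342.0, 112.0], 0.74, array([0.507, 0.165, 0.092]))]
```

View pics/w7.png

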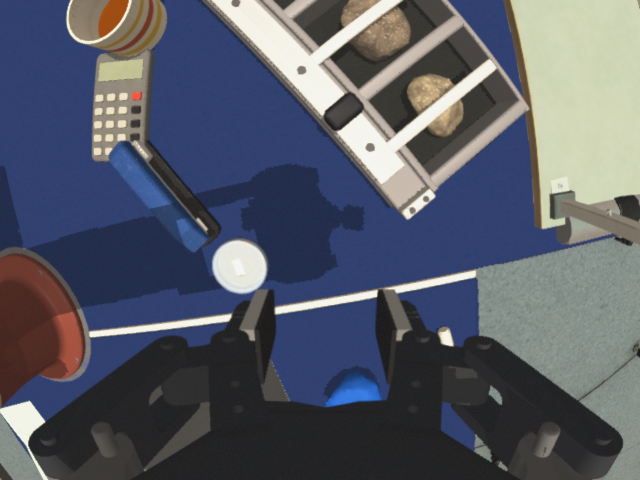

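The tongues lie across the pockets, over the rocks at about (376,28) and (435,103). The grip, at (343,110), is at its end stop, and the arm is clear of everything.

```bash
python3 -c "
from plant import *
print(job_done())"
```

```text
the job is handed in; nothing more can be done
None
```

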